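# Lock a rod grip in its clamp with the T-key

## Robot

A 7-joint arm with a two-finger parallel gripper is mounted at the origin on the work surface. World frame = base frame: x ahead of the robot, y to its left, z up, the work surface at z = 0. Lengths are in m, angles in rad, forces in N, time in s.
With the tool pointing down it reaches from about 0.4 to 0.85 m from the base axis. Payload 10.4 kg.
Tool frame: the origin (TCP) lies at the very end of the fingers, on their centre line; the grasp point (between the pads) lies 19 mm behind it (r.pinch_z is the distance from the TCP to the grasp point, in m); z points along the fingers, y is the line along which they close (so a half turn about z gives the same grasp; the last joint's range is limited). The gripper opens to 87 mm and grips with 3 to 60 N. Pads are 19 mm wide; open, the fingers measure 117 mm over their backs; the gripper's body (75 mm by 190 mm) begins 51 mm behind the grasp point.
Start: joints at [1.242, 0.332, -0.065, 1.46, 0.022, 1.35, -0.088], TCP at [0.188, -0.596, 0.223] pointing down, gripper open.
Joint ranges: [-2.6, 2.6], [-0.5, 2.12], [-1.47, 1.34], [0.16, 2.42], [-1.27, 4.41], [0.06, 2.06], [-2.6, 2.6]. Speed limits (rad/s): [2.22, 2.22, 2.79, 2.79, 3.14, 3.14, 3.14].

## Interface

Orientations are given as a unit quaternion [x, y, z, w].
In Python, from bench import sensors, vision, r gives the robot as it stands.
- The arm moves only by the shell command python3 -m crank 'ROWS' [OPENING] [FORCE]. ROWS is JSON, a list of rows, each a list of 2 entries, a list of its own where there are three numbers: the shift along the tool's x, y, z normalised to -1 to 1, where 1 is 3 cm, then the turn about the tool's z normalised to -1 to 1, where 1 is 8 degrees. A call has 1 to 12 rows; each row shifts and turns the commanded pose from where the row before left it, along the tool's axes as they then stand; what a row does not reach is not made up. A row lasts 1/8 s, in which the tool goes at most 62.5 mm and 10.7 degrees, less where a joint would pass 70% of its speed; a pose out of reach is approached as far as the arm can. A call with a number of a shift or a turn outside -1 to 1 is refused whole. A call with a gripper value outside its range is refused whole. OPENING is the opening, from 0 (shut) to 1 (fully open), set as the call begins (- or left out, the last holds). The fingers move at their own pace and stop on an object; FORCE is the grip in N (left out, the last holds). Time passes only in rows, so rows that do not move let the fingers close. It gives the time, the measured TCP pose, the force, the opening and the grip force at its end, in the units of the state.
- sensors.read_state(): the state, without advancing time (a new reading comes with each control period).
- vision.camera(name): name is "side" or "top" or "wrist"; returns the picture (384x512x3 uint8, red, green, blue); there is no depth.
- vision.camera_model(name): a dict with "vertical_fov" (degrees; the focal length in pixels is half the picture's height over the tangent of half this angle, whatever the lens; pixels are square), "cx", "cy" (the principal point, pixels), "camera_from_world" (4x4, takes a point from world to camera coordinates); the wrist camera has in their place "hand_eye" (4x4, takes a point from camera to tool coordinates, whose origin is the TCP and whose axes are the flange's). Camera axes: x right, y down, z forward; pixel columns grow to the right and rows downward; lengths in m; the calibration is good to about 2 mm. The wrist camera is an equidistant fisheye: a pixel r from the principal point sees the ray r / f radians off the axis. A picture is of the moment at which its call begins: read the wrist's pose just before it. camera_model takes no time and is no camera call.
- r.close_job(): hands the job in; it is judged then, once.
The state is a dict: "time": time; "joint_positions": joint angles; "joint_vel": joint speeds; "joint_torque": joint torques, N m; "ee_pos": TCP position; "eef_rot": TCP orientation; "ft_force": force on the tool from outside, world axes, zero at the start; "torque": the same for the moment, N m; "width": finger opening in m; "grip_force": force on a finger pad.
Only numpy, scipy, OpenCV 4.12 (cv2) and the standard library are available. Lean on these libraries where they do the work, as an engineer would, in place of code of your own. Each camera call takes 0.05 s, during which the arm holds its last target. There are 200 camera calls.

## Task

Take the blue-handled T-key from its wooden stand, lower it down the deep green shaft until its socket sits fully over the square stem at the bottom, and turn it clockwise (seen from above) until the red keeper bar has swung over the cork grip and lies home against its orange stop post. Turn the keeper only with the key, leave the cork grip lying in its trough, and finally let go of the key and leave it standing fully down on the stem.

Things in the scene. Friction and masses are not known exactly. Their poses are not given: they have to be found in the camera images.
- key_bar (a point): Centre of the T-key's blue handle bar, the point to grasp: 110 mm long (x), 18 thick (y), 22 tall (z, up along the shank). Below it a round steel shank 14 mm across and a square steel socket 32 mm wide, 54 tall, with sides parallel to x and y. Key 165 mm tall in all, 0.25 to 0.5 kg; it starts upright in the stand.
- key_foot (a point): Centre of the open underside of the T-key's socket, 154 mm below key_bar along the shank, same axes. The socket's square opening is 23 mm wide and 46 mm deep, its sides along x and y; it fits the stem in any of four quarter-turn positions.
- stand: Fixed wooden block 90 x 90 x 45 mm, origin under its centre. The T-key stands in its round central pocket, 50 mm across and 40 mm deep, and lifts straight out.
- clamp: Fixed; origin on the work surface under the shaft's axis. Steel base plate 8 mm thick, 250 mm along x, y from -136 to +50. Shaft: green upright tube on the z axis, 58 mm across inside, flared mouth 84 mm wide outside, rim 130 mm above the work surface. Trough with the cork grip parallel to x at y = -100. Orange stop post 10 mm across, 52 high, at x = -13, y = -122.
- stem (a point): Foot of the square brass stem, on the shaft's axis 18 mm above the work surface; a disc there stops the fully lowered key. Stem 20 mm square, 28 tall plus a 12 mm cone; tip 72 mm below the rim. x points along the keeper bar, with which it turns; the flats are parallel and square to that bar. The socket goes on when within 8 degrees of this, in any of four quarter turns.
- keeper (a joint): Turn (rad) of stem and red keeper bar as one piece, growing clockwise from above. Starts at 0.35 to 0.7; 1.571 is the end stop, bar over the cork grip against the post. Cranked bar 16 mm wide, reaching 135 mm from the axis, outer part 38 to 48 mm above the work surface. Needs about 0.25 Nm and stays where left. The key has about 9 degrees of play either way on the stem.
- grip_center (a point): Centre of the loose cork rod grip, a cylinder 180 mm long (along x) and 26 mm across, lying in the trough.
- trough (a point): Where the centre of the cork grip lies when it is centred in its trough, 21 mm above the work surface; x along the trough. The trough is 208 mm long inside, with low aluminium walls 12 mm high.
There are look-alikes about, which are no part of the job. What is meant by the part that bears key_bar is not black or white, and is the smaller of those in its own colour.

How it is judged:
By the outcome, as a careful person would: the job done as asked, in the order asked, and still so for the second after the job is handed in, with the robot touching nothing.
It also fails if it takes over 51 s, if anything falls off the work surface, if the arm or the gripper's body presses on something with over 40 N, if the wrist force passes 120 N, or if a joint passes its speed limit or range.

## Working session

There is one attempt and no reset: what is moved stays moved. The work goes in short steps, Python scripts to look and compute and a shell command to move; the robot and the scene stay as the last step left them, time stands still between calls to the robot, and variables do not carry over. Pictures are saved under pics/ and viewed, at most 10 in all, crops included, and the job is handed in when it is done.

```bash
ls; mkdir -p pics
python3 - <<'E'
from bench import sensors, vision, r
import cv2,numpy as np
s=sensors.read_state();print({k:np.round(v,3).tolist() for k,v in s.items()})
for n in("side","top","wrist"):
    im=vision.camera(n);np.save(f"pics/{n}0.npy",im);cv2.imwrite(f"pics/{n}0.png",im[:,:,::-1])
    m=vision.camera_model(n);print(n,{k:np.round(v,4).tolist() for k,v in m.items()})
a=[cv2.imread(f"pics/{n}0.png") for n in("top","side")]
E
```

```text
pics
{'time': 0.0, 'joint_positions': [1.242, 0.333, -0.065, 1.461, 0.022, 1.35, -0.089], 'joint_vel': [0.001, 0.001, -0.001, -0.0, -0.001, 0.0, 0.001], 'joint_torque': [-0.001, -62.325, 0.025, -38.991, -0.061, 0.04, 0.0], 'ee_pos': [0.188, -0.596, 0.222], 'eef_rot': [0.988, 0.152, -0.0, -0.001], 'ft_force': [-0.132, 0.582, -0.189], 'torque': [0.046, 0.038, 0.032], 'grip_force': 0.0, 'width': 0.087}
side {'vertical_fov': 45.9592, 'cx': 259.3532, 'cy': 204.1919, 'camera_from_world': [[-0.9841, -0.1768, -0.0168, 0.4377], [-0.1166, 0.7142, -0.6902, 0.2314], [0.134, -0.6772, -0.7235, 1.0457], [0.0, 0.0, 0.0, 1.0]]}
top {'vertical_fov': 44.5474, 'cx': 256.2886, 'cy': 187.5072, 'camera_from_world': [[-0.0689, -0.9976, 0.0043, -0.0944], [-0.9753, 0.0665, -0.2108, 0.5311], [0.21, -0.0187, -0.9775, 0.9674], [0.0, 0.0, 0.0, 1.0]]}
wrist {'vertical_fov': 65.7065, 'cx': 259.5339, 'cy': 190.1317, 'hand_eye': [[-0.0011, -0.9705, -0.241, 0.0643], [1.0, -0.0011, -0.0004, -0.0011], [0.0002, -0.241, 0.9705, -0.1624], [0.0, 0.0, 0.0, 1.0]]}
```

View pics/top0.png

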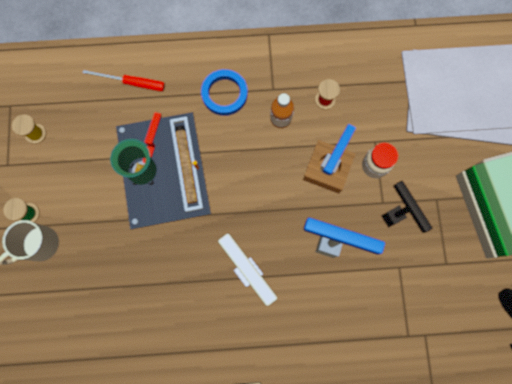

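View pics/side0.png

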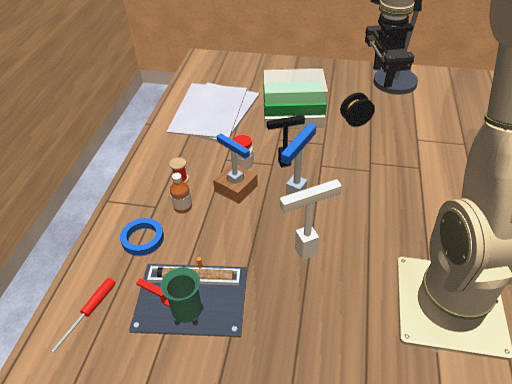

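Two blue T-keys are visible. In the top view, one is in the wooden stand at (341,148) and a longer one is at (344,235) on a grey socket. The smaller one in the stand fits the description, and the crop below should confirm it. The clamp's tube rim is near (131,160), with the trough to its right and the red keeper pointing up at (153,128).

```bash
cat > h.py <<'E'
import numpy as np,cv2
from bench import sensors,vision,r
from scipy.spatial.transform import Rotation as R
def ray(n,uv,st=None):
    m=vision.camera_model(n);f=192/np.tan(np.radians(m["vertical_fov"])/2)
    d=(np.array(uv,float)-[m["cx"],m["cy"]])/f
    if n=="wrist":
        t=np.hypot(*d);v=np.r_[d/max(t,1e-9)*np.sin(t),np.cos(t)]
        T=np.eye(4);T[:3,:3]=R.from_quat(st["eef_rot"]).as_matrix();T[:3,3]=st["ee_pos"];T=T@np.array(m["hand_eye"])
    else: v=np.r_[d,1];T=np.linalg.inv(m["camera_from_world"])
    return T[:3,3],T[:3,:3]@v
def onz(n,uv,z,st=None):
    o,d=ray(n,uv,st);return o+d*(z-o[2])/d[2]
def tri(*rs):
    A=0;b=0
    for o,d in rs:
        d=d/np.linalg.norm(d);P=np.eye(3)-np.outer(d,d);A=A+P;b=b+P@o
    return np.linalg.solve(A,b)
def mask(im,h0,h1,s=120,v=50):
    H=cv2.cvtColor(im,cv2.COLOR_RGB2HSV)
    return cv2.inRange(H,(h0,s,v),(h1,255,255))
def blobs(m,amin=15):
    n,l,st,c=cv2.connectedComponentsWithStats(m)
    out=[]
    for i in range(1,n):
        if st[i,4]>=amin:
            p=np.argwhere(l==i)[:,::-1].astype(np.float32);rc=cv2.minAreaRect(p)
            out.append((int(st[i,4]),np.round(c[i],1).tolist(),np.round(cv2.boxPoints(rc),0).tolist()))
    return sorted(out,key=lambda t:-t[0])
E
python3 - <<'E'
from h import *
for n in("top","side"):
    im=np.load(f"pics/{n}0.npy")
    for c,a in dict(blue=(100,118),green=(68,85),red=(0,5),orange=(10,18,220,150)).items():
        print(n,c); [print("  ",b) for b in blobs(mask(im,*a))[:5]]
t=np.load("pics/top0.npy")[100:270,290:460];s=np.load("pics/side0.npy")[110:220,200:330]
t2=np.load("pics/top0.npy")[100:235,100:230]
f=lambda i:cv2.resize(i,(400,300) if i is s else (400,300*1),interpolation=cv2.INTER_CUBIC)
s2=np.load("pics/side0.npy")[250:345,120:260]
cv2.imwrite("pics/c1.png",np.vstack([np.hstack([f(t),f(s)]),np.hstack([cv2.resize(t2,(400,300),interpolation=2),cv2.resize(s2,(400,300),interpolation=2)])])[:,:,::-1])
E
```

```text
top blue
   (1105, [344.1, 235.6], [[303.0, 230.0], [307.0, 217.0], [385.0, 242.0], [381.0, 255.0]])
   (943, [223.8, 91.6], [[201.0, 70.0], [246.0, 70.0], [246.0, 114.0], [201.0, 114.0]])
   (450, [338.8, 149.4], [[322.0, 171.0], [347.0, 123.0], [355.0, 128.0], [330.0, 175.0]])
top green
   (761, [130.4, 158.2], [[105.0, 148.0], [140.0, 134.0], [157.0, 177.0], [123.0, 191.0]])
   (195, [478.0, 190.3], [[466.0, 170.0], [473.0, 167.0], [490.0, 209.0], [482.0, 212.0]])
   (188, [493.6, 231.5], [[482.0, 213.0], [490.0, 210.0], [505.0, 251.0], [497.0, 254.0]])
   (35, [29.7, 213.7], [[25.0, 218.0], [30.0, 208.0], [34.0, 210.0], [29.0, 220.0]])
   (20, [149.0, 173.4], [[144.0, 171.0], [151.0, 169.0], [153.0, 175.0], [146.0, 177.0]])
top red
   (489, [383.8, 155.5], [[367.0, 159.0], [381.0, 138.0], [401.0, 152.0], [387.0, 173.0]])
   (364, [143.3, 82.7], [[121.0, 83.0], [123.0, 74.0], [164.0, 82.0], [163.0, 91.0]])
   (265, [152.1, 132.4], [[142.0, 154.0], [151.0, 112.0], [161.0, 114.0], [151.0, 156.0]])
   (50, [323.8, 101.3], [[317.0, 102.0], [319.0, 97.0], [330.0, 101.0], [328.0, 106.0]
[... 259 characters left out ...]
], [167.0, 246.0], [127.0, 260.0]])
   (566, [297.2, 143.8], [[276.0, 158.0], [308.0, 119.0], [319.0, 128.0], [286.0, 166.0]])
   (306, [232.7, 145.3], [[214.0, 139.0], [219.0, 132.0], [251.0, 151.0], [246.0, 158.0]])
side green
   (155, [176.4, 278.6], [[153.0, 286.0], [184.0, 260.0], [202.0, 281.0], [171.0, 307.0]])
side red
   (451, [97.9, 296.0], [[79.0, 310.0], [108.0, 276.0], [116.0, 283.0], [87.0, 317.0]])
   (241, [152.4, 289.3], [[135.0, 283.0], [141.0, 275.0], [174.0, 298.0], [169.0, 307.0]])
   (158, [243.3, 140.0], [[232.0, 139.0], [238.0, 130.0], [254.0, 139.0], [249.0, 148.0]])
   (58, [182.2, 173.2], [[176.0, 170.0], [184.0, 167.0], [188.0, 178.0], [180.0, 181.0]])
side orange
```

View pics/c1.png

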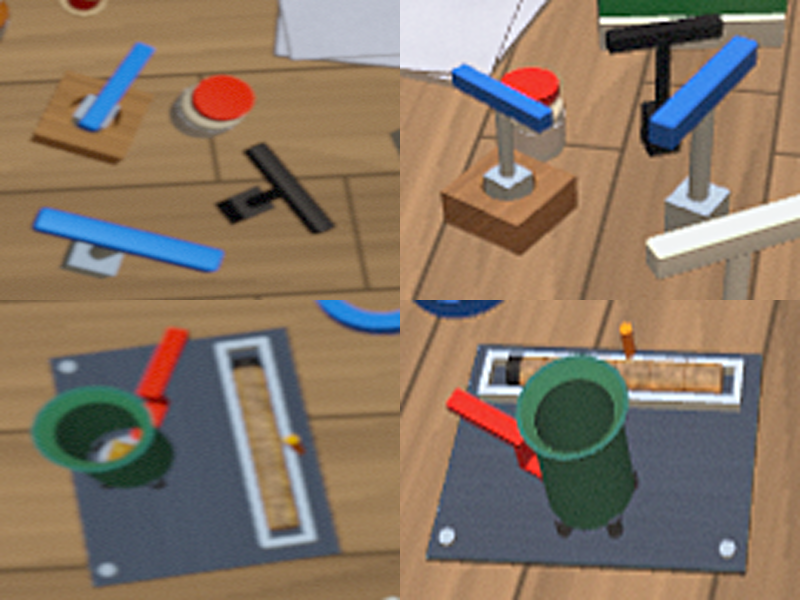

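The top-left and top-right crops confirm it: the stand holds the shorter blue key, and the longer blue one stands free with no stand. The bottom crops show the keeper tip near top (156,113), the trough to the right, and the orange post near (195,163).

Run:
```python
from h import *
t=np.load("pics/top0.npy");s=np.load("pics/side0.npy")
e1=tri(ray("top",(351,125.5)),ray("side",(216.5,135.5)));e2=tri(ray("top",(326,173)),ray("side",(248.5,154.5)))
c=tri(ray("top",(338.8,149.4)),ray("side",(232.7,145.3)))
print("bar",e1,e2,np.linalg.norm(e1-e2),"c",c,"yaw",np.degrees(np.arctan2(*(e1-e2)[1::-1])))
for n,uv in(("top",(338.8,149.4)),("side",(232.7,145.3))):print(onz(n,uv,.165))
# plate
H=cv2.cvtColor(t,cv2.COLOR_RGB2HSV);m=cv2.inRange(H,(95,20,20),(130,160,100));m[:105]=0;m[235:]=0;m[:,:100]=0;m[:,215:]=0
m=cv2.morphologyEx(m,cv2.MORPH_OPEN,np.ones((3,3)));h=cv2.convexHull(np.argwhere(m)[:,::-1].astype(np.int32))
q=cv2.approxPolyDP(h,8,True)[:,0];P=np.array([onz("top",x,.008) for x in q]);print(q.tolist(),P.round(3).tolist())
# rim: light green
for n,im,bx in(("top",t,(105,130,160,195)),("side",s,(155,260,210,330))):
    H=cv2.cvtColor(im,cv2.COLOR_RGB2HSV);g=cv2.inRange(H,(65,80,20),(90,255,255));k=np.zeros_like(g);k[bx[1]:bx[3],bx[0]:bx[2]]=1;g*=k
    print(n,blobs(g)[:2]);
    l=cv2.inRange(H,(65,80,85),(90,255,255))*k
    p=cv2.convexHull(np.argwhere(l)[:,::-1].astype(np.int32));el=cv2.fitEllipse(p);print(el,onz(n,el[0],.130),len(p))
print("keeper tip",onz("top",(156,113),.048),onz("top",(146.5,155),.048),onz("side",(138,279),.048))
```

```text
bar [ 0.61750252 -0.32774161  0.16194644] [ 0.5202455  -0.26813388  0.15836541] 0.11412638927402577 c [ 0.56812712 -0.298604    0.15824284] yaw -31.503664202057163
[ 0.5662418  -0.29719889  0.165     ]
[ 0.56584853 -0.29047219  0.165     ]
[[206, 214], [139, 226], [129, 218], [125, 125], [192, 117]] [[0.48, -0.014, 0.008], [0.463, 0.138, 0.008], [0.483, 0.16, 0.008], [0.705, 0.167, 0.008], [0.715, 0.009, 0.008]]
top [(1244, [132.3, 160.4], [[104.0, 165.0], [124.0, 131.0], [165.0, 156.0], [146.0, 189.0]])]
((129.94847106933594, 157.6464080810547), (37.9554557800293, 39.29909896850586), 34.014583587646484) [0.58782254 0.12509306 0.13      ] 21
side [(1459, [182.2, 292.7], [[155.0, 278.0], [191.0, 261.0], [214.0, 309.0], [178.0, 326.0]])]
((179.83145141601562, 283.82452392578125), (32.235565185546875, 39.673500061035156), 71.42813873291016) [0.5874671  0.12966629 0.13      ] 25
keeper tip [0.71425031 0.08548905 0.048     ] [0.61616224 0.10904062 0.048     ] [0.71540611 0.08234836 0.048     ]
```

Run:
```python
from h import *
def proj(n,p):
    m=vision.camera_model(n);f=192/np.tan(np.radians(m["vertical_fov"])/2);c=np.array(m["camera_from_world"])@np.r_[p,1];return (c[:2]/c[2]*f+[m["cx"],m["cy"]]).round(0)
print("tcp in side",proj("side",(.188,-.596,.223)),proj("top",(.188,-.596,.223)))
for n,uv in(("side",(395,85)),("side",(357,108)),("top",(505,300))):print(uv,onz(n,uv,0).round(3))
print("jar",tri(ray("top",(383.8,155.5)),ray("side",(243.3,140))).round(3))
print("black key",tri(ray("top",(412,206)),ray("side",(286,122))).round(3),"big blue",tri(ray("top",(344,235.6)),ray("side",(297,143.8))).round(3))
```

```text
tcp in side [382.  77.] [542. 341.]
(395, 85) [ 0.098 -0.93   0.   ]
(357, 108) [ 0.232 -0.759 -0.   ]
(505, 300) [ 0.246 -0.66   0.   ]
jar [ 0.566 -0.407  0.092]
black key [ 0.444 -0.431  0.153] big blue [ 0.394 -0.282  0.198]
```

```bash
sed -n 1,5p h.py >/dev/null; python3 -c "
import cv2;cv2.imwrite('pics/w0b.png',cv2.imread('pics/wrist0.png'))"
```

```text
(no output)
```

View pics/wrist0.png

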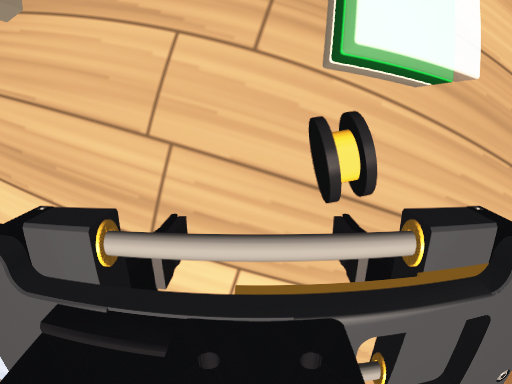

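The wrist view shows a black spool at (343,155) and a green book at (400,40). Both are low and off my path. The fingers are at (170,250) and (345,250). I'll raise and go over the key.

```bash
python3 -m crank '[[[1,-0.38,-0.7],0],[[1,-0.38,-0.7],0],[[1,-0.38,-0.7],0],[[1,-0.38,-0.7],0],[[1,-0.38,0],0],[[1,-0.38,0],0],[[1,-0.38,0],0],[[1,-0.38,0],0],[[1,-0.38,0],0],[[1,-0.38,0],0],[[1,-0.38,0],0],[[1,-0.38,0],0]]' 1 && python3 -m crank '[[[1,-0.38,0],0],[[1,-0.38,0],0],[[1,-0.38,0],0],[[0,0,0],-1],[[0,0,0],-1],[[0,0,0],-1],[[0,0,0],-1],[[0,0,0],-1],[[0,0,0],-1],[[0,0,0],-1],[[0,0,0],-1],[[0,0,0],-1]]' && python3 -m crank '[[[0,0,0],-1],[[0,0,0],-1],[[0,0,0],-1],[[0,0,0],-1],[[0,0,0],-1],[[0,0,0],-1],[[0,0,0],-1],[[0,0,0],-0.4],[[0,0,0],0],[[0,0,0],0]]'
python3 - <<'E'
from h import *
s=sensors.read_state();im=vision.camera("wrist");cv2.imwrite("pics/w1.png",im[:,:,::-1]);print(s["joint_positions"],s["ee_pos"],s["eef_rot"])
yaw=R.from_quat(s["eef_rot"]).as_matrix()[:,0];print("yaw",np.degrees(np.arctan2(yaw[1],yaw[0])))
for b in blobs(mask(im,100,118))[:3]:
    print(b,onz("wrist",b[1],.170,s)); P=[onz("wrist",x,.170,s)[:2] for x in b[2]];print(np.round(P,3).tolist())
E
```

```text
time: 1.65
ee_pos: [0.4909, -0.3565, 0.3063]
eef_rot: [0.988, 0.152, -0.0, -0.0]
ft_force: [0.1, -0.8, -0.1]
width: 0.087
grip_force: 0.0
time: 3.15
ee_pos: [0.5657, -0.2975, 0.3062]
eef_rot: [0.708, 0.706, -0.0, -0.0]
ft_force: [-0.8, 0.7, 0.7]
width: 0.0872
grip_force: 0.0
time: 4.4
ee_pos: [0.5658, -0.2975, 0.3064]
eef_rot: [0.27, 0.963, -0.0, -0.0]
ft_force: [-0.4, 0.4, 1.3]
width: 0.087
grip_force: 0.0
[ 0.87678091  0.41004859 -0.6600468   1.25174362  0.2469648   1.55963115
  1.27872816] [ 0.56575553 -0.29749483  0.30642002] [ 2.70275693e-01  9.62782966e-01 -7.00714760e-06 -9.95205875e-05]
yaw 148.63865379264408
(1673, [183.3, 30.0], [[103.0, 47.0], [255.0, -0.0], [261.0, 18.0], [108.0, 65.0]]) [ 0.3871773  -0.27988285  0.17      ]
[[0.344, -0.363], [0.399, -0.201], [0.42, -0.207], [0.367, -0.369]]
(337, [410.3, 183.2], [[392.0, 204.0], [416.0, 156.0], [435.0, 165.0], [411.0, 213.0]]) [ 0.65368418 -0.15198715  0.17      ]
[[0.663, -0.183], [0.629, -0.132], [0.652, -0.113], [0.687, -0.165]]
(226, [443.4, 193.6], [[436.0, 207.0], [436.0, 175.0], [451.0, 175.0], [451.0, 207.0]]) [ 0.69025148 -0.11583912  0.17      ]
[[0.7, -0.132], [0.663, -0.117], [0.675, -0.097], [0.713, -0.111]]
```

View pics/w1.png

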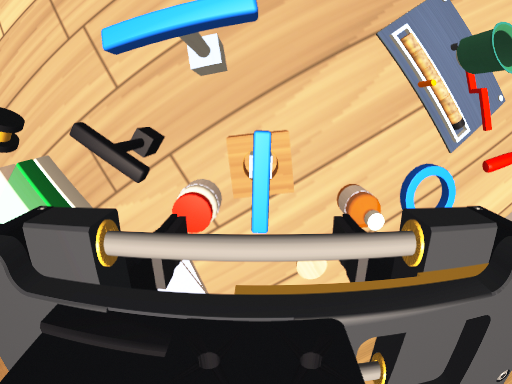

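The key's bar runs from (262,130) to (260,232), straight down the picture's centre column, so yaw and lateral position are right. Next I'll work out the shift along it.

Run:
```python
from h import *
s=sensors.read_state();im=cv2.imread("pics/w1.png")[:,:,::-1]
m=mask(np.ascontiguousarray(im),90,120,100,80);m[:120]=0;m[245:]=0;m[:,:240]=0;m[:,285:]=0
b=blobs(m)[0];print(b)
T=R.from_quat(s["eef_rot"]).as_matrix()
for x in b[2]+[[262,129]]+[[255,130],[269,130],[252,225],[269,225]]:
    p=onz("wrist",x,.170,s);print(x,p.round(4),(T.T@(p-s["ee_pos"])).round(4))
c=np.array([.568,-.2985,.159]);print(T.T@(c-s["ee_pos"]))
```

```text
(1715, [260.6, 180.9], [[251.0, 232.0], [253.0, 131.0], [271.0, 131.0], [268.0, 232.0]])
[251.0, 232.0] [ 0.6069 -0.3336  0.17  ] [-0.0539 -0.0094  0.1365]
[253.0, 131.0] [ 0.5164 -0.2752  0.17  ] [ 0.0537 -0.0066  0.1365]
[271.0, 131.0] [ 0.5258 -0.2598  0.17  ] [0.0537 0.0114 0.1365]
[268.0, 232.0] [ 0.6165 -0.3179  0.17  ] [-0.0539  0.009   0.1365]
[262, 129] [ 0.5194 -0.2665  0.17  ] [0.0557 0.0024 0.1365]
[255, 130] [ 0.5166 -0.273   0.17  ] [ 0.0547 -0.0046  0.1365]
[269, 130] [ 0.5239 -0.261   0.17  ] [0.0547 0.0094 0.1365]
[252, 225] [ 0.6005 -0.3284  0.17  ] [-0.0458 -0.0083  0.1365]
[269, 225] [ 0.6101 -0.3128  0.17  ] [-0.0458  0.01    0.1365]
[-0.00243472  0.00030968  0.14745932]
```

```bash
python3 -m crank '[[[0,0.03,0.7],0.17],[[0,0,1],0],[[0,0,1],0],[[0,0,1],0],[[0,0,1],0],[[0,0,0.6],0],[[0,0,0.25],0],[[0,0,0],0],[[0,0,0],0]]' && python3 -m crank '[[[0,0,0],0],[[0,0,0],0],[[0,0,0],0],[[0,0,0],0],[[0,0,0],0],[[0,0,0],0]]' 0 55
```

```text
time: 5.58
ee_pos: [0.5669, -0.2969, 0.1412]
eef_rot: [0.281, 0.96, -0.0, 0.001]
ft_force: [0.1, -0.2, 0.6]
width: 0.0868
grip_force: 0.0
time: 6.32
ee_pos: [0.5663, -0.2967, 0.1401]
eef_rot: [0.281, 0.96, -0.0, 0.0]
ft_force: [0.1, -0.1, 0.7]
width: 0.0348
grip_force: 0.0
```

```bash
python3 -m crank '[[[0,0,0],0],[[0,0,0],0],[[0,0,0],0],[[0,0,0],0],[[0,0,-0.5],0],[[0,0,-1],0],[[0,0,-1],0],[[0,0,-1],0],[[0,0,-1],0],[[0,0,-1],0],[[0,0,-0.7],0],[[0,0,0],0]]' && python3 -m crank '[[[0.54,0.94,0],0],[[0.54,0.94,0],0],[[0.54,0.94,0],0],[[0.54,0.94,0],0],[[0.54,0.94,0],0],[[0.54,0.94,0],0],[[0.54,0.94,0],0],[[0.54,0.94,0],0],[[0.54,0.94,0],0],[[0,0,0],-0.87],[[0,0,0],-0.87],[[0,0,0],0]]'
python3 - <<'E'
from h import *
s=sensors.read_state();im=vision.camera("wrist");np.save("pics/w2.npy",im);a=vision.camera("side")
cv2.imwrite("pics/w2.png",np.hstack([cv2.resize(im,(480,360)),cv2.resize(a[60:345,70:320],(315,360))])[:,:,::-1]);cv2.imwrite("pics/s2.png",a[:,:,::-1])
np.save("pics/w2s.npy",s,allow_pickle=True);print(s["joint_positions"],s["ee_pos"],s["eef_rot"])
E
```

```text
time: 7.82
ee_pos: [0.5668, -0.2966, 0.3281]
eef_rot: [0.281, 0.96, -0.0, 0.001]
ft_force: [-0.2, -0.5, -4.5]
width: 0.0175
grip_force: 55.0
time: 9.32
ee_pos: [0.5799, -0.0045, 0.325]
eef_rot: [0.163, 0.987, -0.0, -0.001]
ft_force: [-0.1, -0.8, -3.4]
width: 0.0176
grip_force: 55.0
[ 0.58864497  0.29891002 -0.83488869  1.3769837   0.2197801   1.56235435
  1.01757626] [ 0.57994778 -0.00447166  0.32504323] [ 1.62955904e-01  9.86633070e-01 -1.50863181e-04 -7.31420521e-04]
```

View pics/w2.png

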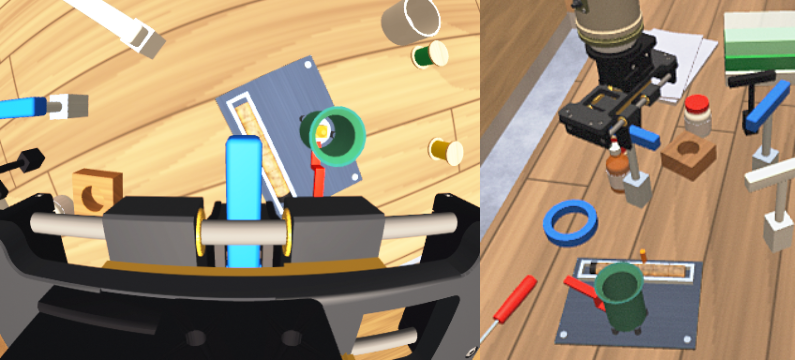

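The key is held upright. In the wrist picture (full scale) the tube rim is near (355,145), the stem is visible inside it, and the keeper is at about (339,165–208). Now I'll refine the axis and keeper yaw.

Run:
```python
from h import *
im=np.load("pics/w2.npy");s=np.load("pics/w2s.npy",allow_pickle=True).item()
H=cv2.cvtColor(im,cv2.COLOR_RGB2HSV)
g=cv2.inRange(H,(60,80,110),(95,255,255));g[:,:300]=0;g[:90]=0;g[200:]=0
l=max(cv2.findContours(g,0,1)[0],key=cv2.contourArea);el=cv2.fitEllipse(cv2.convexHull(l));print(el,onz("wrist",el[0],.130,s))
P=np.array([onz("wrist",x[0],.130,s)[:2] for x in cv2.convexHull(l)]);print(cv2.minEnclosingCircle(P.astype(np.float32)))
C=P.min(0)/2+P.max(0)/2;print("axis",C)
rd=mask(im,0,6,150,90)|mask(im,174,180,150,90);rd[:,:320]=0;rd[:,365:]=0;rd[:150]=0;rd[230:]=0
for b in blobs(rd)[:3]:
    print(b);print(np.round([onz("wrist",x,.048,s)[:2] for x in b[2]],3).tolist())
y=cv2.inRange(H,(18,120,120),(38,255,255));y[:,:320]=0;y[:,400:]=0;y[:110]=0;y[180:]=0
for b in blobs(y,5)[:4]: print("brass",b,onz("wrist",b[1],.05,s))
bl=mask(im,90,120,100,80);bl[:135]=0;bl[232:]=0;bl[:,:235]=0;bl[:,285:]=0;print("bar",blobs(bl)[:1])
cv2.imwrite("pics/c2.png",cv2.resize(im[90:230,290:430],(600,600),interpolation=2)[:,:,::-1])
```

```text
((359.32147216796875, 145.1031494140625), (60.59299850463867, 64.88969421386719), 1.2797785997390747) [0.58584736 0.1253785  0.13      ]
((0.587063193321228, 0.12614218890666962), 0.04169239476323128)
axis [0.5867126  0.12648984]
(463, [338.5, 188.2], [[332.0, 162.0], [345.0, 162.0], [345.0, 210.0], [332.0, 210.0]])
[[0.614, 0.101], [0.62, 0.121], [0.695, 0.101], [0.688, 0.08]]
(21, [340.1, 153.5], [[338.0, 151.0], [341.0, 150.0], [343.0, 157.0], [340.0, 158.0]])
[[0.6, 0.115], [0.6, 0.12], [0.612, 0.12], [0.612, 0.115]]
brass (145, [342.7, 140.2], [[337.0, 134.0], [348.0, 134.0], [348.0, 146.0], [337.0, 146.0]]) [0.58639716 0.12597482 0.05      ]
bar [(3294, [259.6, 187.9], [[241.0, 144.0], [279.0, 144.0], [279.0, 231.0], [241.0, 231.0]])]
```

View pics/c2.png

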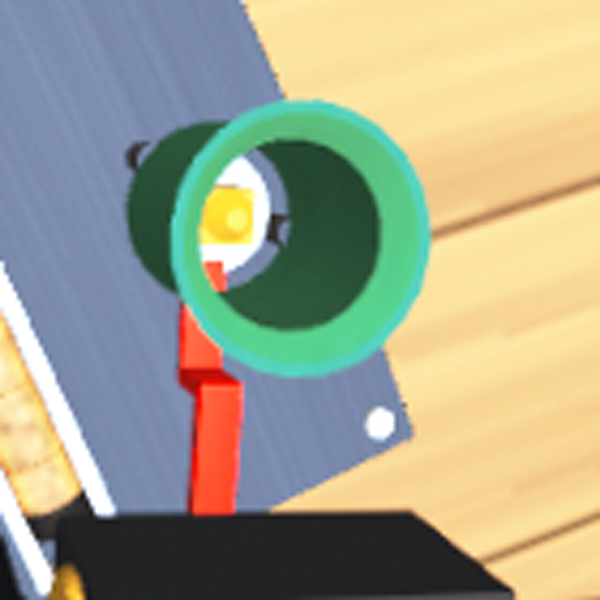

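The crop shows the stem's yellow square at crop (228,215), with its flats nearly parallel to the picture axes. The keeper's outer centreline runs from crop (223,388) to (214,510). A quick computation will give the yaw and the offsets to go.

Run:
```python
from h import *
s=np.load("pics/w2s.npy",allow_pickle=True).item()
f=lambda x,y:(290+x/4.286,90+y/4.286)
C=np.array([.587,.1262])
a,b=[onz("wrist",f(*p),.048,s)[:2] for p in((223,388),(214,510))]
for d in(b-a,a-C,b-C):print(np.degrees(np.arctan2(d[1],d[0])))
Tm=R.from_quat(s["eef_rot"]).as_matrix();print("tool yaw",np.degrees(np.arctan2(Tm[1,0],Tm[0,0])))
print("shift tool",(Tm.T@(np.r_[C,s["ee_pos"][2]]-s["ee_pos"])).round(4))
# key foot position relative to tool, tilt check from side picture: socket grey below
```

```text
-19.060066167849627
-16.768086131575398
-17.74515233612806
tool yaw 161.24295470632183
shift tool [ 0.0353  0.126  -0.    ]
```

```bash
python3 -m crank '[[[0.235,0.84,0],0],[[0.235,0.84,0],0],[[0.235,0.84,0],0],[[0.235,0.84,0],0],[[0.235,0.84,0],0],[[0,0,0],0],[[0,0,0],0],[[0,0,0],0]]'
python3 - <<'E'
from h import *
s=sensors.read_state();im=vision.camera("top");a=vision.camera("side")
cv2.imwrite("pics/t3.png",np.hstack([cv2.resize(im[60:260,60:260],(400,400),interpolation=2),cv2.resize(a[140:340,90:290],(400,400),interpolation=2)])[:,:,::-1])
def proj(n,p):
    m=vision.camera_model(n);f=192/np.tan(np.radians(m["vertical_fov"])/2);c=np.array(m["camera_from_world"])@np.r_[p,1];return (c[:2]/c[2]*f+[m["cx"],m["cy"]])
p=np.r_[.587,.1262,s["ee_pos"][2]+.019-.154]
print(s["ee_pos"],"exp foot in crop: top",(proj("top",p)-60)*2,"side",(proj("side",p)-[90,140])*2, "shank top side",(proj("side",p+[0,0,.054])-[90,140])*2)
E
```

```text
time: 10.42
ee_pos: [0.5877, 0.1251, 0.3259]
eef_rot: [0.164, 0.987, -0.0, 0.0]
ft_force: [-1.1, 0.3, -4.6]
width: 0.0177
grip_force: 55.0
[0.58765605 0.12508774 0.32592635] exp foot in crop: top [122.33512065 178.891639  ] side [172.3346404  250.33206048] shank top side [163.83998206 216.69548031]
```

View pics/t3.png

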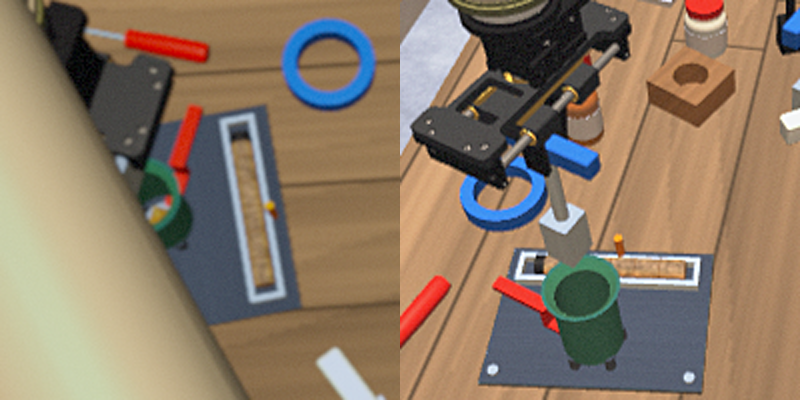

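The socket's underside sits at about side-crop (172,252), as expected, so the key is plumb over the shaft. The top camera is blocked by the arm. Lowering.

```bash
python3 -m crank '[[[0,0.04,0.5],0],[[0,0,1],0],[[0,0,1],0],[[0,0,1],0],[[0,0,0.6],0],[[0,0,0],0]]' && python3 -m crank '[[[0,0,0.3],0],[[0,0,0.3],0],[[0,0,0.2],0],[[0,0,0.2],0],[[0,0,0],0]]'
```

```text
time: 11.28
ee_pos: [0.5872, 0.1271, 0.2017]
eef_rot: [0.163, 0.987, -0.0, -0.001]
ft_force: [-0.1, -0.5, -3.5]
width: 0.0171
grip_force: 55.0
time: 11.9
ee_pos: [0.5876, 0.1273, 0.1725]
eef_rot: [0.163, 0.987, -0.0, -0.0]
ft_force: [-0.0, -0.8, -4.3]
width: 0.0177
grip_force: 55.0
```

```bash
python3 -m crank '[[[0,0,0.2],0],[[0,0,0.2],0],[[0,0,0.15],0],[[0,0,0.1],0],[[0,0,0.05],0],[[0,0,0],0]]'
```

```text
time: 12.65
ee_pos: [0.5881, 0.1276, 0.1531]
eef_rot: [0.163, 0.987, 0.0, 0.001]
ft_force: [-2.9, -0.4, 4.8]
width: 0.0175
grip_force: 55.0
```

```bash
python3 -m crank '[[[0,0,0],0.4],[[0,0,0],0.6],[[0,0,0],0.6],[[0,0,0],0.6],[[0,0,0],0.6],[[0,0,0],0.6],[[0,0,0],0.6],[[0,0,0],0.6],[[0,0,0],0.6],[[0,0,0],0.6],[[0,0,0],0.6],[[0,0,0],0]]'
python3 - <<'E'
from h import *
s=sensors.read_state();T=R.from_quat(s["eef_rot"]).as_matrix();print(np.degrees(np.arctan2(T[1,0],T[0,0])),s["torque"],s["ee_pos"])
im=vision.camera("side");b=[x for x in blobs(mask(im,0,6,120,50)) if 110<x[1][0]<260 and x[1][1]>230];print(b)
for x in b[:2]: print(np.round([onz("side",q,.048)[:2] for q in x[2]],3).tolist())
E
```

```text
time: 14.15
ee_pos: [0.5882, 0.1282, 0.1531]
eef_rot: [0.573, 0.82, 0.001, 0.0]
ft_force: [-3.7, 1.4, 6.2]
width: 0.0174
grip_force: 55.1
110.14058578618169 [ 0.27603123  0.73334668 -0.01815473] [0.58816757 0.1281564  0.15307872]
[]
```

```bash
python3 -m crank '[[[0,0,0],0.4],[[0,0,0],0.4],[[0,0,0],0.4],[[0,0,0],0.4],[[0,0,0],0.4],[[0,0,0],0.4]]'
python3 - <<'E'
from h import *
s=sensors.read_state();T=R.from_quat(s["eef_rot"]).as_matrix();print(np.degrees(np.arctan2(T[1,0],T[0,0])),s["torque"],s["ee_pos"])
a=vision.camera("side");w=vision.camera("wrist");im=vision.camera("top")
cv2.imwrite("pics/t4.png",np.hstack([cv2.resize(im[90:240,90:240],(400,400),interpolation=2),cv2.resize(a[220:340,120:260],(400,400),interpolation=2)])[:,:,::-1])
cv2.imwrite("pics/w4.png",w[:,:,::-1])
E
```

```text
time: 14.95
ee_pos: [0.5884, 0.1282, 0.153]
eef_rot: [0.701, 0.713, 0.001, 0.0]
ft_force: [-1.9, 0.9, 5.3]
width: 0.0178
grip_force: 55.1
90.93312711788705 [0.31578248 0.3604703  0.24361314] [0.58842006 0.12820208 0.15304585]
```

View pics/t4.png

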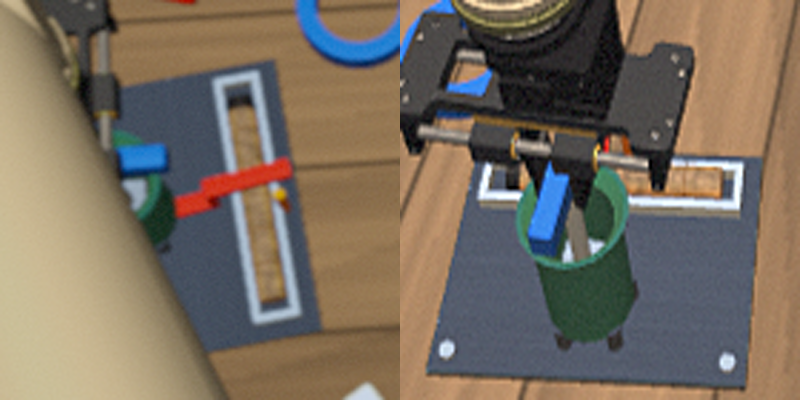

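The keeper bar is over the cork, with its tip at top-crop (287,170). It is still some 8–10° short of the orange post at (281,197). I'll keep turning gently until the torque rises.

```bash
cat > y.py <<'E'
from h import *
s=sensors.read_state();T=R.from_quat(s["eef_rot"]).as_matrix();print(np.degrees(np.arctan2(T[1,0],T[0,0])),s["torque"])
im=vision.camera("top");m=mask(im,0,6,120,50);m[:110]=0;m[240:]=0;m[:,:140]=0;m[:,240:]=0
for b in blobs(m)[:2]: print(b)
np.save("pics/ylast.npy",im)
E
python3 -m crank '[[[0,0,0],0.4],[[0,0,0],0.3],[[0,0,0],0.2],[[0,0,0],0]]'; python3 y.py;  python3 -m crank '[[[0,0,0],0.2],[[0,0,0],0.2],[[0,0,0],0]]'; python3 y.py
```

```text
time: 15.6
ee_pos: [0.5885, 0.1283, 0.153]
eef_rot: [0.744, 0.668, 0.001, 0.0]
ft_force: [-0.7, 1.4, 5.0]
width: 0.0172
grip_force: 55.5
83.90237674445468 [0.34732388 0.28061369 0.78271908]
(311, [176.4, 162.0], [[153.0, 163.0], [198.0, 150.0], [201.0, 160.0], [156.0, 173.0]])
time: 16.02
ee_pos: [0.5885, 0.1282, 0.1531]
eef_rot: [0.762, 0.648, 0.001, 0.001]
ft_force: [-1.0, 1.2, 4.7]
width: 0.0178
grip_force: 56.7
80.73761298862641 [0.19808604 0.17236639 1.22067252]
(317, [176.6, 162.0], [[153.0, 163.0], [198.0, 150.0], [201.0, 160.0], [156.0, 173.0]])
```

The torque rose to 1.2 Nm and the bar stopped moving, so it is against its stop. I'll relax the twist within the play, open, and look.

```bash
python3 -m crank '[[[0,0,0],-0.4],[[0,0,0],-0.2],[[0,0,0],0],[[0,0,0],0]]'; python3 y.py; python3 -m crank '[[[0,0,0],0],[[0,0,0],0],[[0,0,0],0],[[0,0,0],0],[[0,0,0],0],[[0,0,0],0],[[0,0,0],0],[[0,0,0],0]]' 1; python3 y.py
```

```text
time: 16.58
ee_pos: [0.5886, 0.1281, 0.153]
eef_rot: [0.735, 0.678, 0.001, 0.0]
ft_force: [-0.4, 0.9, 5.2]
width: 0.0174
grip_force: 54.9
85.44255834810494 [0.34570692 0.21780855 0.06021257]
(315, [176.6, 162.0], [[154.0, 163.0], [199.0, 151.0], [201.0, 161.0], [156.0, 172.0]])
time: 17.62
ee_pos: [0.5878, 0.1274, 0.152]
eef_rot: [0.736, 0.677, -0.0, 0.0]
ft_force: [0.5, -0.1, -0.7]
width: 0.0842
grip_force: 0.0
85.28026084586749 [-0.06297544 -0.06483953  0.01900427]
(318, [176.3, 162.1], [[153.0, 164.0], [198.0, 150.0], [201.0, 159.0], [156.0, 173.0]])
```

Released with no force left on the tool. I'll go straight up and then aside for a clear look.

```bash
python3 -m crank '[[[0,0,-0.3],0],[[0,0,-0.6],0],[[0,0,-1],0],[[0,0,-1],0],[[0,0,-1],0],[[0,0,-1],0],[[0.5,-1,0],0],[[0.5,-1,0],0],[[0,-1,0],0],[[0,-1,0],0],[[0,-1,0],0],[[0,-1,0],0]]'; python3 -m crank '[[[0,-1,0],0],[[0,-1,0],0],[[0,-1,0],0],[[0,-1,0],0],[[0,0,0],0],[[0,0,0],0]]'
python3 - <<'E'
from h import *
a=vision.camera("side");im=vision.camera("top")
cv2.imwrite("pics/t5.png",np.hstack([cv2.resize(im[100:235,95:230],(400,400),interpolation=2),cv2.resize(a[220:345,125:250],(400,400),interpolation=2)])[:,:,::-1])
m=mask(im,95,120,120,50);m[:120]=0;m[220:]=0;m[:,:90]=0;m[:,180:]=0
m2=mask(a,95,120,120,50);m2[:262]=0;m2[:,:130]=0;m2[:,230:]=0;m3=mask(a,95,120,120,50)
t,s=blobs(m)[:1],[b for b in blobs(m3) if 140<b[1][0]<220 and b[1][1]>245][:2];print(t,s)
if t and s: print(tri(ray("top",t[0][1]),ray("side",s[0][1])))
E
```

```text
time: 19.18
ee_pos: [0.4099, 0.1727, 0.3004]
eef_rot: [0.735, 0.678, 0.001, 0.001]
ft_force: [0.2, 0.5, 0.3]
width: 0.0866
grip_force: 0.0
time: 19.92
ee_pos: [0.2918, 0.1822, 0.2998]
eef_rot: [0.735, 0.678, 0.001, 0.001]
ft_force: [0.4, 0.1, -0.5]
width: 0.0871
grip_force: 0.0
[(614, [124.9, 151.1], [[95.0, 157.0], [95.0, 145.0], [153.0, 145.0], [153.0, 157.0]])] [(551, [175.9, 272.6], [[160.0, 294.0], [181.0, 245.0], [192.0, 250.0], [171.0, 298.0]])]
[0.5916894  0.12616372 0.16428895]
```

View pics/t5.png

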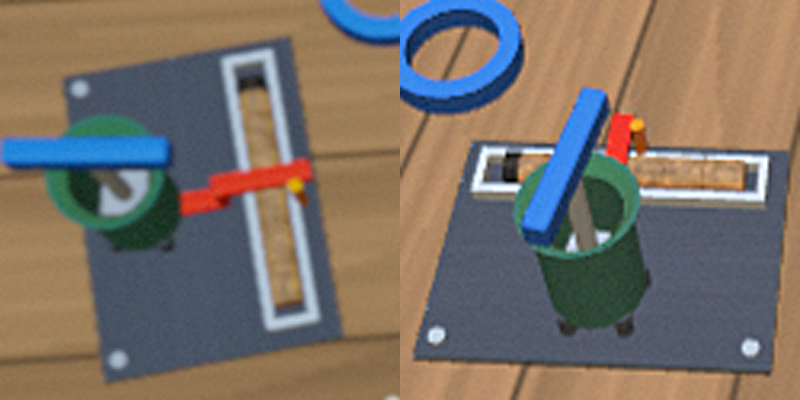

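The keeper (tip at top-crop (300,175)) lies against the orange post at (296,187). The cork is in its trough, and the key stands fully down in the shaft with the gripper well clear. Handing in.

```bash
python3 -c "
from bench import r
print(r.close_job())"
```

```text
the job is handed in; nothing more can be done
None
```

I handed the job in at about 20 s of the 51 s limit: the key stands fully down on the stem and is released, the red keeper bar lies against the orange post over the cork grip, and the cork is still in its trough; the judge's result was not shown.

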